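Index the sample turntable and tip up the bottle

TASK

Turn the blue turntable (its green posts are there to push or pull) until the white mark on its rim points at the red pointer. Then slide the lying sample bottle back until its foot butts against the metal stop and, keeping the foot down on the turntable, lift the ball end so that the bottle stands upright close against the stop, with the mark still at the pointer. Do not bump the lamp overhead or shift the jar, wash bottle and beaker beside it.

Things in the scene. Friction and masses are not known exactly. Their poses are not given: they have to be found in the camera images.
- base: Fixed black base of the turntable, 200 mm across; origin on the table at the turntable's vertical axis. Its x axis runs horizontally from the red pointer (at x = -147 mm, top 26 mm above the table) through the axis and on towards the lamp post; z is up. The base stands at a different place and heading each time.
- disc: Blue turntable disc, 260 mm across, 14 mm thick, its top 28 mm above the table. Origin on the vertical axis at its underside, z up. Turns freely with light friction (0.15 N m, 1.3 N at a post) and stays where left. Starts 0.4 to 1.0 rad counter-clockwise (from above) of the index; indexed when its x axis lies along the base's. Carries the stop, two low ribs, two posts, the mark and the seat.
- stop (a point): Upright metal stop on the disc, 40 mm high, 70 mm wide, 10 mm thick: this point is the foot of its flat face, at (-90, 0) mm in the disc's frame; the face looks to the disc's +x. Two black ribs 6 mm high and 6 mm wide, at x from -27 to 27 mm with inner sides at y = +-19 mm of the disc's frame, keep the bottle from rolling.
- mark (a point): White index mark on the disc's rim, 125 mm from the axis on the disc's -x side, on its top surface. To be brought in line with the red pointer.
- post_left (a point): Centre of the top of a green upright post on the disc, 16 mm across, 36 mm high, at (-57.5, +99.6) mm in the disc's frame, 50 mm above the table.
- post_right (a point): Centre of the top of the other, like green post, at (-57.5, -99.6) mm in the disc's frame.
- seat (a point): Centre of the yellow spot on the disc's top where the bottle's foot is to stand: 25 mm from the stop's face, at (-65, 0) mm in the disc's frame.
- bottle: Closed sample bottle: white cylinder with a yellow band, 50 mm across, 130 mm long, then a 24 mm neck and a black ball stopper fixed in it; 174 mm long in all, about 0.42 kg, weight near the middle of the white body. Origin there, on the axis; x axis from foot to ball (it may have rolled about x). Starts lying between the ribs along the disc's x axis, foot towards the stop, 12 to 28 mm from it.
- foot (a point): Centre of the bottle's flat round foot, 65 mm from the origin (25 mm to its edge all round).
- ball (a point): Centre of the bottle's black ball stopper, 36 mm across, on the bottle's axis, 156 mm from the foot. Pinched lightly (8 to 12 N) it can swivel between the fingers as the bottle is tipped; pinched hard it hardly turns.
- lamp: Fixed lamp; origin and axes as the base's. White head over the turntable: x 40 to 100 mm, y -100 to 100 mm, 228 to 256 mm above the table, so an upright tool cannot reach the ball below: come in tilted from the pointer side. An arm (to 262 mm high) runs back to a post at x = 200 mm on a foot plate from x = 130 to 290 mm.
- jar: Bystander: amber jar with black cap, 68 mm across, 100 mm high; origin under its centre. Loose, in a tray with a 16 mm rim.
- washer: Bystander: clear wash bottle with white cap, 64 mm across, 150 mm high; origin under its centre. Loose, in a tray.
- beaker: Bystander: open glass beaker, 60 mm across, 85 mm high; origin under its centre. Loose, in a tray.
There are look-alikes about, which are no part of the job. What is shaped like the bottle but pink is not meant.

How it is judged:
On the way, in this order (a step that is already met when the one before it is completed fails the run):
1. the turntable's white mark is at the red pointer (within 10 mm) (y of mark in the frame of base between -0.01 and 0.01 m and x of mark in the frame of base below -0.1 m), for 0.2 s.
2. the still lying bottle's foot is butted against the stop (gap under 6 mm) (x of foot in the frame of disc below -0.084 m and angle between bottle's own x axis and vertical above 1.2 rad), for 0.1 s.
At the end, for the whole second after the job is handed in: The white mark is within 10 mm of the pointer's line, and the bottle stands upright on its foot on the turntable (within 3.4 degrees, ball up), its foot less than 10 mm from the stop's face and at most 15 mm to either side of its middle, released and at rest (all of step 1 and angle between bottle's own x axis and vertical below 0.06 rad and x of foot in the frame of disc below -0.055 m and y of foot in the frame of disc between -0.015 and 0.015 m and z of foot in the frame of seat between -0.004 and 0.004 m and linear speed of bottle below 0.02 m/s and angular speed of bottle below 0.1 rad/s); the robot touches nothing.
It fails at once if the bottle's foot is lifted off the turntable (the centre of the foot more than 45 mm above the disc's top; it is 25 mm above it when lying) (z of foot in the frame of seat above 0.045 m).
It fails at once if the lamp is bumped (more than 5 N) (contact force between any of the arm, the fingers, bottle and lamp above 5 N).
It fails at once if a bystander is shifted more than 20 mm (distance of any of jar, washer, beaker from where it was at the start of the episode above 0.02 m).
It also fails if it takes over 61 s, if anything falls off the work surface, if the arm or the gripper's body presses on something with over 40 N, if the wrist force passes 120 N, or if a joint passes its speed limit or range.

ROBOT

A 6-joint arm with a two-finger parallel gripper is mounted at the origin on the work surface. World frame = base frame: x ahead of the robot, y to its left, z up, the work surface at z = 0. Lengths are in m, angles in rad, forces in N, time in s.
With the tool pointing down it reaches from about 0.3 to 0.775 m from the base axis. Payload 14.6 kg.
Tool frame: the origin (TCP) lies at the very end of the fingers, on their centre line; the grasp point (between the pads) lies 19 mm behind it; z points along the fingers, y is the line along which they close (so a half turn about z gives the same grasp; the last joint's range is limited). The gripper opens to 94 mm and grips with 3 to 60 N. Pads are 16 mm wide; open, the fingers measure 119 mm over their backs; the gripper's body (75 mm by 177 mm) begins 78 mm behind the grasp point.
Start: joints at [1.208, 0.3, 1.521, -0, 1.321, -0.067], TCP at [0.16, 0.526, 0.205] pointing down, gripper open.
Joint ranges: [-3.03, 3.03], [-0.79, 2.21], [0.23, 2.52], [-1.04, 4.18], [0, 3.07], [-2.55, 2.55]. Speed limits (rad/s): [2.22, 2.22, 2.57, 3.14, 3.14, 3.14].

INTERFACE

Orientations are given as [roll, pitch, yaw] about the fixed x, y, z axes, in that order (R = Rz(yaw) Ry(pitch) Rx(roll)).
In Python, from station import ctrl, cams gives the robot as it stands. The module is installed in compiled form; this text tells all that it offers.
- The arm moves only by the tool arm_command, never from a script. Its argument "plan" is a list that holds one entry, the list of rows, each a list of 7 numbers: the shift along the tool's x, y, z in mm, then the turn, a rotation vector about the tool's x, y, z in rad, then the closure, from -1 (fully open) to 1 (shut). A call has 1 to 12 rows; each row is the pose to reach, as a shift and turn from the pose commanded when the call began, along the tool's axes at that moment; what a row does not reach only later rows make up. A row lasts 1/10 s, in which the tool goes at most 50 mm and 8.59 degrees, less where a joint would pass 70% of its speed; a pose out of reach is approached as far as the arm can. A call with a gripper value outside its range is refused whole. The fingers move at their own pace and stop on an object; "squeeze" is the grip in N (left out, the last holds). Time passes only in rows, so rows that repeat a pose let the fingers close. It gives the time, the measured TCP pose, the force, the opening and the grip force at its end, in the units of the state.
- ctrl.get_obs(): the state, without advancing time (a new reading comes with each control period).
- cams.camera(name): name is "side" or "top"; returns (picture, depth): 384x512x3 uint8, blue, green, red; 384x512 float32, m along the optical axis (not along the pixel's ray), 0 where there is no reading.
- cams.camera_info(name): a dict with "fx", "fy", "cx", "cy" (pixels), "world_to_cam" (4x4, takes a point from world to camera coordinates). Camera axes: x right, y down, z forward; pixel columns grow to the right and rows downward; lengths in m; the calibration is good to about 2 mm. A picture is of the moment at which its call begins. camera_info takes no time and is no camera call.
- ctrl.hand_in(): hands the job in; it is judged then, once.
The state is a dict: "time_s": time; "qpos": joint angles; "joint_vel": joint speeds; "tau": joint torques, N m; "ee_pos": TCP position; "eef_rot": TCP orientation; "force": force on the tool from outside, world axes, zero at the start; "moment": the same for the moment, N m; "grip_width": finger opening in m; "grip_force": force on a finger pad.
Only numpy, scipy, OpenCV 4.12 (cv2) and the standard library are available. Lean on these libraries where they do the work, as an engineer would, in place of code of your own. Each camera call takes 0.05 s, during which the arm holds its last target. There are 200 camera calls.

## Working session

There is one attempt and no reset: what is moved stays moved. The work goes in short steps, Python scripts to look and compute and a tool call to move; the robot and the scene stay as the last step left them, time stands still between calls to the robot, and variables do not carry over. Pictures are saved under pics/ and viewed, at most 10 in all, crops included, and the job is handed in when it is done.

Besides the shell and the picture viewer there is one more tool, called after ">>>" as a command line: name --argument value ..., lists and objects as JSON in quotes. arm_command: Moves the arm, as the interface text tells. Its arguments: {"type":"object","properties":{"plan":{"type":"array"},"squeeze":{"type":"number"}},"required":["plan"]}

```bash
mkdir -p pics; ls; cat > h.py <<'E'
import numpy as np, cv2
from station import ctrl, cams
from scipy.spatial.transform import Rotation as R
def ray(info,u,v):
    T=np.linalg.inv(info["world_to_cam"]); d=T[:3,:3]@np.array([(u-info["cx"])/info["fx"],(v-info["cy"])/info["fy"],1.]); return T[:3,3],d
def onplane(info,u,v,z):
    o,d=ray(info,u,v); return o+d*(z-o[2])/d[2]
def cloud(info,dep):
    v,u=np.mgrid[:dep.shape[0],:dep.shape[1]]
    P=np.stack([(u-info["cx"])/info["fx"]*dep,(v-info["cy"])/info["fy"]*dep,dep],-1)
    T=np.linalg.inv(info["world_to_cam"]); return P@T[:3,:3].T+T[:3,3]
def proj(info,p):
    c=info["world_to_cam"]@np.append(p,1); return c[0]/c[2]*info["fx"]+info["cx"],c[1]/c[2]*info["fy"]+info["cy"]
E
python3 - <<'E'
from h import *
for n in("top","side"):
    p,d=cams.camera(n); i=cams.camera_info(n)
    cv2.imwrite(f"pics/{n}0.png",p); np.savez(f"/tmp/{n}0.npz",p=p,d=d)
    print(n,i["fx"],np.round(np.linalg.inv(i["world_to_cam"]),3).tolist())
print(ctrl.get_obs())
E
```

```text
pics
top 490.26277610323376 [[-0.018, -0.997, 0.074, 0.363], [-1.0, 0.017, -0.015, -0.019], [0.014, -0.074, -0.997, 1.672], [0.0, 0.0, 0.0, 1.0]]
side 481.55953910114795 [[0.986, -0.086, 0.143, 0.272], [-0.167, -0.511, 0.843, -1.18], [0.001, -0.855, -0.518, 0.768], [0.0, 0.0, 0.0, 1.0]]
{'time_s': 0.1, 'qpos': array([ 1.20838549e+00,  3.00446655e-01,  1.52153002e+00,  2.50232010e-05,
        1.32070819e+00, -6.66344602e-02]), 'joint_vel': array([ 4.26567233e-04,  2.09638861e-04, -2.50403044e-03,  5.06250904e-04,
        6.41450049e-07, -2.60873047e-04]), 'tau': array([-5.06299912e-04, -5.32636499e+01, -3.53287590e+01,  7.08783511e-02,
        2.34219676e-02, -7.81120320e-05]), 'ee_pos': array([0.16024371, 0.52588462, 0.20492134]), 'eef_rot': array([-3.14050448e+00, -9.69090904e-05,  2.84581002e+00]), 'force': array([-0.09124688, -0.74249404, -1.06480409]), 'moment': array([-0.02000766, -0.02634976,  0.02100212]), 'grip_force': 0.0, 'grip_width': 0.09412062953969315}
```

View pics/top0.png

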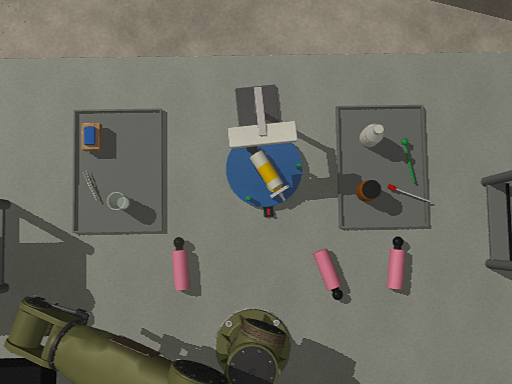

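View pics/side0.png

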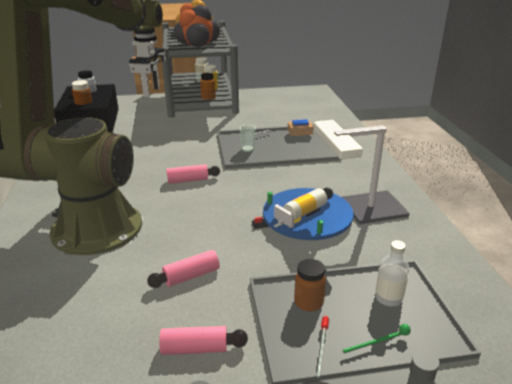

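Top view: turntable at about (264,172), pointer at (268,212), posts at (249,198) and (299,167), stop near (279,191), lamp head above at (262,134). Side view: bottle on the disc at (305,205), stop at (287,213).

```bash
cat >> h.py <<'E'
def measure(p,i,r0=120,r1=225,c0=215,c1=315,lamp=False):
    hsv=cv2.cvtColor(p,cv2.COLOR_BGR2HSV); out={}
    def cents(lo,hi,z,minA=5):
        m=cv2.inRange(hsv,np.array(lo),np.array(hi)); w=np.zeros_like(m); w[r0:r1,c0:c1]=m[r0:r1,c0:c1]
        n,l,s,c=cv2.connectedComponentsWithStats(w); return [(int(s[k,4]),np.round(c[k],1).tolist(),np.round(onplane(i,*c[k],z),4).tolist()) for k in range(1,n) if s[k,4]>=minA],w
    return {"green":cents([45,100,40],[80,255,255],0.045)[0],"red":cents([0,150,60],[8,255,255],0.024)[0],"yellow":cents([18,150,100],[32,255,255],0.07)[0]},cents([100,120,40],[125,255,255],.028)[1]
E
python3 - <<'E'
from h import *
i=cams.camera_info("top"); z=np.load("/tmp/top0.npz"); p,d=z["p"],z["d"]
m,b=measure(p,i)
for k in m: print(k,m[k])
v,u=np.nonzero(b); P=np.array([onplane(i,a,c,.028) for a,c in zip(u,v)])
h=cv2.convexHull(P[:,:2].astype(np.float32)); print("circle",cv2.minEnclosingCircle(h))
C=cloud(i,d)
for (u,v) in [(262,134),(240,137),(290,130),(258,92),(264,160),(268,173),(279,191),(235,172),(284,196),(369,190),(372,135),(118,201),(262,110)]: print((u,v),np.round(C[v,u],3),p[v,u])
# lamp head corners
hd=(C[:,:,2]>.235)&(C[:,:,2]<.262)&(C[:,:,0]>.4)&(C[:,:,0]<1)&(abs(C[:,:,1])<.25)
Q=C[hd][:,:2].astype(np.float32); print(len(Q),cv2.minAreaRect(Q))
cv2.imwrite("pics/crop0.png",cv2.resize(p[110:225,205:325],None,fx=5,fy=5,interpolation=cv2.INTER_CUBIC))
E
```

```text
green [(22, [298.0, 165.7], [0.5981, -0.1656, 0.045]), (19, [247.9, 197.7], [0.4935, 0.0037, 0.045])]
red [(19, [268.1, 211.6], [0.447, -0.0631, 0.024])]
yellow [(261, [267.1, 172.2], [0.5746, -0.061, 0.07]), (25, [276.5, 188.4], [0.5205, -0.091, 0.07])]
circle ((0.5934491157531738, -0.05132652819156647), 0.1287708431482315)
(262, 134) [ 0.661 -0.043  0.266] [165 171 177]
(240, 137) [0.654 0.021 0.259] [170 184 187]
(290, 130) [ 0.674 -0.126  0.254] [169 183 187]
(258, 92) [ 0.786 -0.034  0.263] [150 157 162]
(264, 160) [ 0.615 -0.052  0.07 ] [135 152 154]
(268, 173) [ 0.571 -0.064  0.076] [  0 155 191]
(279, 191) [ 0.512 -0.099  0.072] [163 167 172]
(235, 172) [0.582 0.046 0.035] [125  85  51]
(284, 196) [ 0.498 -0.118  0.029] [77 47 25]
(369, 190) [ 0.507 -0.387  0.106] [36 35 34]
(372, 135) [ 0.683 -0.399  0.121] [137 144 145]
(118, 201) [0.492 0.444 0.012] [130 143 134]
(262, 110) [ 0.732 -0.044  0.266] [157 164 169]
1469 ((0.7174283862113953, -0.03775401413440704), (0.1700717657804489, 0.19980588555335999), 5.394303321838379)
```

View pics/crop0.png

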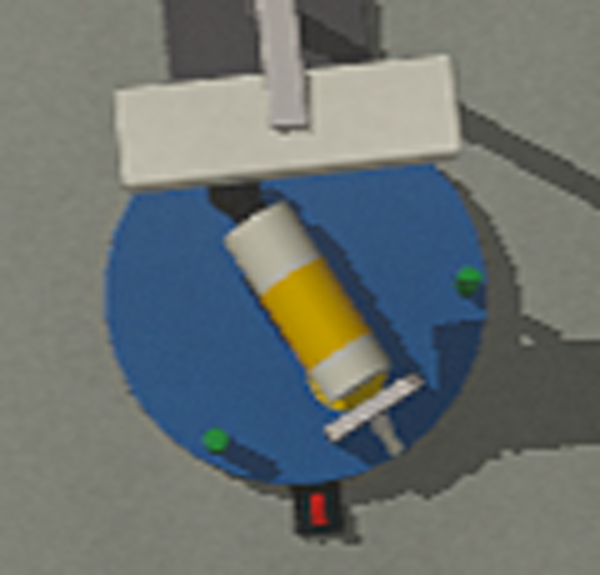

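```bash
cat >> h.py <<'E'
A=np.array([.594,-.051,0]); HD=np.deg2rad(5.0)
Bx=np.array([np.cos(HD),np.sin(HD),0]); By=np.array([-np.sin(HD),np.cos(HD),0]); Bz=np.array([0,0,1.])
def W(x,y,z): return A+(x*Bx+y*By+z*Bz)/1000      # base-frame mm -> world m
def tool(y,z): return np.column_stack([np.cross(y,z),y,z])
def tilt(a): a=np.deg2rad(a); return tool(By,np.cos(a)*Bx-np.sin(a)*Bz)
def rel(p,Rm):
    o=ctrl.get_obs(); R0=R.from_euler("xyz",o["eef_rot"])
    print("shift",np.round(R0.inv().apply(np.asarray(p)-o["ee_pos"])*1000,1).tolist(),"turn",np.round((R0.inv()*R.from_matrix(Rm)).as_rotvec(),3).tolist())
E
python3 - <<'E'
from h import *
t=np.deg2rad(49); D=tool(np.array([np.cos(t),np.sin(t),0]),-Bz)
for p in [(.464,-.031,.2),(.464,-.031,.036)]: rel(p,D)
E
```

```text
shift [-452.9, -444.2, 5.4] turn [-0.001, 0.0, 0.42]
shift [-452.9, -444.0, 169.4] turn [-0.001, 0.0, 0.42]
```

>>> arm_command --plan '[[[-38, -37, 0, 0, 0, 0.04, 1], [-76, -74, 0, 0, 0, 0.08, 1], [-114, -111, 0, 0, 0, 0.12, 1], [-152, -148, 0, 0, 0, 0.16, 1], [-190, -185, 0, 0, 0, 0.2, 1], [-228, -222, 0, 0, 0, 0.24, 1], [-266, -259, 0, 0, 0, 0.28, 1], [-304, -296, 0, 0, 0, 0.32, 1], [-342, -333, 0, 0, 0, 0.36, 1], [-380, -370, 0, 0, 0, 0.4, 1], [-418, -408, 0, 0, 0, 0.42, 1], [-453, -444, 0, 0, 0, 0.42, 1]]]' --squeeze 10

```text
time_s: 1.3
ee_pos: [0.4488, -0.0024, 0.2054]
eef_rot: [3.141, 0.0, 2.425]
force: [1.3, 0.6, 0.2]
grip_width: 0.0021
grip_force: 0.0
```

```bash
python3 - <<'E'
from h import *
t=np.deg2rad(49); D=tool(np.array([np.cos(t),np.sin(t),0]),-Bz)
o=ctrl.get_obs(); print(o["ee_pos"],o["qpos"],o["grip_width"])
for p in [(.464,-.031,.036),(.480,-.0118,.036),(.5145,.0277,.036)]: rel(p,D)
E
```

```text
[ 0.4487718  -0.00241166  0.20544044] [-8.70481647e-02  7.21024922e-02  1.79125218e+00  4.98309301e-05
  1.27811526e+00 -9.41036083e-01] 0.0021133396365377475
shift [-30.3, -11.6, 169.4] turn [0.0, 0.0, -0.001]
shift [-29.7, 13.4, 169.4] turn [0.0, 0.0, -0.001]
shift [-29.8, 65.9, 169.4] turn [0.0, 0.0, -0.001]
```

>>> arm_command --plan '[[[0, 0, 0, 0, 0, 0, 1], [0, 0, 0, 0, 0, 0, 1]]]'

```text
time_s: 1.5
ee_pos: [0.4481, -0.0009, 0.205]
eef_rot: [-3.141, -0.001, 2.424]
force: [-1.0, 0.8, -0.0]
grip_width: 0.0005
grip_force: 0.0
```

```bash
cat >> h.py <<'E'
t_=np.deg2rad(49); D49=tool(np.array([np.cos(t_),np.sin(t_),0]),-Bz)
E
python3 - <<'E'
from h import *
for p in [(.464,-.031,.036),(.480,-.0118,.036),(.5145,.0277,.036)]: rel(p,D49)
E
```

```text
shift [-32.0, -12.1, 168.9] turn [-0.001, -0.001, -0.002]
shift [-31.4, 12.8, 168.9] turn [-0.001, -0.001, -0.002]
shift [-31.4, 65.3, 168.9] turn [-0.001, -0.001, -0.002]
```

>>> arm_command --plan '[[[-16, -6, 0, 0, 0, 0, 1], [-32, -13, 0, 0, 0, 0, 1], [-32, -13, 45, 0, 0, 0, 1], [-32, -13, 90, 0, 0, 0, 1], [-32, -13, 130, 0, 0, 0, 1], [-32, -13, 155, 0, 0, 0, 1], [-32, -13, 168, 0, 0, 0, 1], [-32, -13, 168, 0, 0, 0, 1], [-32, -13, 168, 0, 0, 0, 1]]]'

```text
time_s: 2.4
ee_pos: [0.4639, -0.0301, 0.038]
eef_rot: [3.141, 0.0, 2.427]
force: [-0.1, 0.2, 0.6]
grip_width: 0.0006
grip_force: 0.0
```

```bash
python3 - <<'E'
from h import *
print(ctrl.get_obs()["ee_pos"])
for p in [(.464,-.031,.036),(.480,-.0118,.036),(.5145,.0277,.036)]: rel(p,D49)
E
```

```text
[ 0.46390448 -0.03014586  0.03803987]
shift [-0.6, -0.6, 2.0] turn [0.0, 0.0, 0.001]
shift [-0.1, 24.4, 2.0] turn [0.0, 0.0, 0.001]
shift [-0.3, 76.8, 2.1] turn [0.0, 0.0, 0.001]
```

Push slowly so the disc does not run on, stopping a little short first.

>>> arm_command --plan '[[[0, 12, 0, 0, 0, 0, 1], [0, 20, 0, 0, 0, 0, 1], [0, 26, 0, 0, 0, 0, 1], [0, 32, 0, 0, 0, 0, 1], [0, 38, 0, 0, 0, 0, 1], [0, 44, 0, 0, 0, 0, 1], [0, 50, 0, 0, 0, 0, 1], [0, 56, 0, 0, 0, 0, 1], [0, 62, 0, 0, 0, 0, 1], [0, 66, 0, 0, 0, 0, 1], [0, 70, 0, 0, 0, 0, 1], [0, 70, 0, 0, 0, 0, 1]]]'

```text
time_s: 3.6
ee_pos: [0.5103, 0.0221, 0.0376]
eef_rot: [3.141, 0.0, 2.426]
force: [-0.5, -0.8, -0.7]
grip_width: 0.0006
grip_force: 0.0
```

```bash
cat >> h.py <<'E'
def look(n):
    p,d=cams.camera("top"); i=cams.camera_info("top"); m,b=measure(p,i)
    cv2.imwrite(f"pics/{n}.png",cv2.resize(p[110:225,205:325],None,fx=5,fy=5,interpolation=cv2.INTER_CUBIC))
    for k in m: print(k,m[k])
    for s,c,w in m["green"]:
        r=np.array(w)-A; print("post r",np.hypot(*r[:2]),"base-ang deg",np.degrees(np.arctan2(r@By,r@Bx)),"(index +-120)")
    return p,d,i
E
python3 - <<'E'
from h import *
print(ctrl.get_obs()["ee_pos"]); look("t1")
E
```

```text
[0.51029638 0.02206287 0.03755686]
green [(18, [296.4, 178.3], [0.5559, -0.1592, 0.045])]
red [(18, [268.3, 211.5], [0.4474, -0.0639, 0.024])]
yellow [(211, [265.9, 172.2], [0.5747, -0.0571, 0.07]), (24, [268.3, 191.8], [0.5099, -0.0639, 0.07])]
post r 0.1147120307552787 base-ang deg -114.39847600119481 (index +-120)
```

View pics/t1.png

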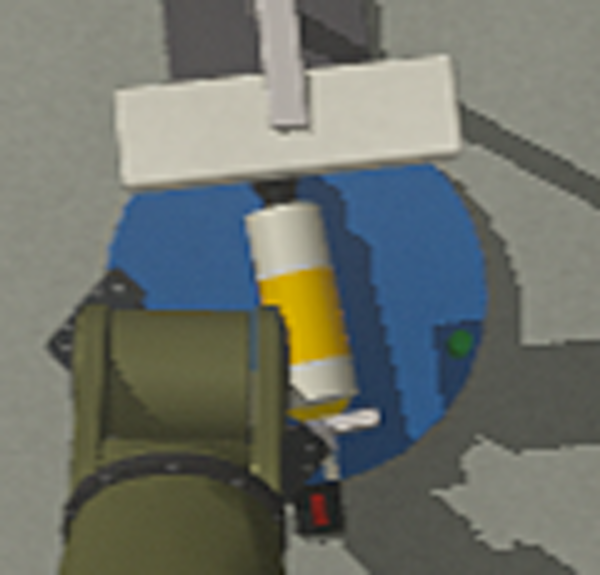

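The mark (crop ~(330,460)) is still ~5.5° short of the pointer (320,510); push about 11 mm more, then back off and check.

>>> arm_command --plan '[[[0, 4, 0, 0, 0, 0, 1], [0, 8, 0, 0, 0, 0, 1], [0, 11, 0, 0, 0, 0, 1], [0, 11, 0, 0, 0, 0, 1], [0, 11, 0, 0, 0, 0, 1]]]'

```text
time_s: 4.15
ee_pos: [0.5171, 0.0302, 0.0374]
eef_rot: [3.141, -0.0, 2.426]
force: [-0.1, 0.5, -0.0]
grip_width: 0.0004
grip_force: 0.0
```

```bash
python3 - <<'E'
from h import *
print(ctrl.get_obs()["ee_pos"]); look("t2")
E
```

```text
[0.5170575  0.03020666 0.03741298]
green [(22, [295.0, 181.5], [0.5451, -0.1543, 0.045])]
red [(17, [268.2, 211.4], [0.4477, -0.0636, 0.024])]
yellow [(237, [265.1, 172.7], [0.5732, -0.0544, 0.07]), (20, [267.4, 192.0], [0.5093, -0.061, 0.07])]
post r 0.11428954457867087 base-ang deg -120.33186868916104 (index +-120)
```

>>> arm_command --plan '[[[0, -10, 0, 0, 0, 0, 1], [0, -20, 0, 0, 0, 0, 1], [0, -20, -50, 0, 0, 0, 1], [0, -25, -100, 0, 0, 0, 1], [0, -40, -150, 0, 0, 0, 1], [0, -70, -170, 0, 0, 0, 1], [0, -70, -170, 0, 0, 0, 1], [0, -70, -170, 0, 0, 0, 1]]]'

```text
time_s: 5.0
ee_pos: [0.4707, -0.0234, 0.2075]
eef_rot: [3.141, 0.001, 2.424]
force: [0.2, 0.5, -0.2]
grip_width: 0.0008
grip_force: 0.0
```

```bash
python3 - <<'E'
from h import *
print(ctrl.get_obs()["ee_pos"]); look("t3")
p,d=cams.camera("side"); i=cams.camera_info("side"); np.savez("/tmp/s3.npz",p=p,d=d)
cv2.imwrite("pics/s3.png",cv2.resize(p[150:260,230:370],None,fx=5,fy=5,interpolation=cv2.INTER_CUBIC))
for x in (-95,-90,0,66,80): print(x,np.round(proj(i,W(x,0,53)),1))
E
```

```text
[ 0.47066817 -0.02338895  0.20747852]
green [(21, [295.0, 181.4], [0.5455, -0.1543, 0.045])]
red []
yellow [(219, [264.5, 171.5], [0.577, -0.0526, 0.07])]
post r 0.11411897300624467 base-ang deg -120.15035084915978 (index +-120)
-95 [275.4 206.3]
-90 [277.1 206.1]
0 [307.6 201.9]
66 [329.4 198.9]
80 [333.9 198.3]
```

View pics/s3.png

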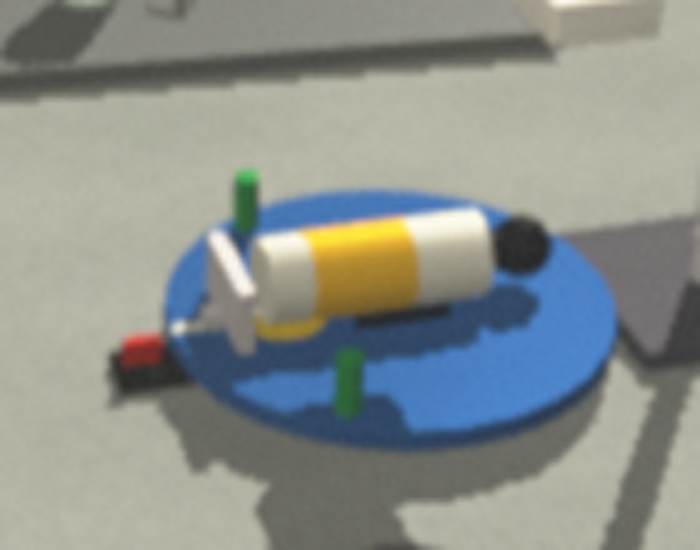

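Side view: ball at about (334,199), foot facing the stop, clear of it by ~15 mm; bottle lying straight in the ribs.

```bash
cat >> h.py <<'E'
def G(x,z,a,off=16): # ball at base-frame (x,0,z) held in tool tilted a deg
    Rm=tilt(a); return W(x,0,z)+Rm[:,2]*off/1000,Rm
E
python3 - <<'E'
from h import *
z=np.load("/tmp/s3.npz"); p=z["p"]; i=cams.camera_info("side")
m=(p.max(2)<50).astype(np.uint8); m[:190]=0;m[212:]=0;m[:,:325]=0;m[:,345:]=0
v,u=np.nonzero(m); c=cv2.minEnclosingCircle(np.column_stack([u,v]).astype(np.float32)); print(c)
w=onplane(i,*c[0],.053)-A; print("ball base",w@Bx,w@By)
rel(W(-100,0,200),tilt(52)); rel(*G(80,53,52,-94)); rel(*G(80,53,52))
E
```

```text
((333.625, 199.25), 4.550168991088867)
ball base 0.07710460826356094 -0.004983002150290717
shift [-42.1, -12.4, 6.3] turn [-0.266, -0.628, -0.773]
shift [-127.0, 75.5, 79.0] turn [-0.266, -0.628, -0.773]
shift [-174.2, 124.4, 165.6] turn [-0.266, -0.628, -0.773]
```

>>> arm_command --plan '[[[-5, 0, 0, -0.027, -0.063, -0.077, -1], [-10, -2, 0, -0.054, -0.126, -0.154, -1], [-15, -4, 2, -0.081, -0.189, -0.231, -1], [-20, -6, 2, -0.108, -0.252, -0.308, -1], [-25, -8, 4, -0.135, -0.315, -0.385, -1], [-30, -10, 4, -0.162, -0.378, -0.462, -1], [-34, -12, 6, -0.189, -0.441, -0.54, -1], [-38, -12, 6, -0.214, -0.503, -0.62, -1], [-42, -12, 6, -0.24, -0.566, -0.7, -1], [-42, -12, 6, -0.266, -0.628, -0.773, -1], [-42, -12, 6, -0.266, -0.628, -0.773, -1], [-42, -12, 6, -0.266, -0.628, -0.773, -1]]]'

```text
time_s: 6.3
ee_pos: [0.4948, -0.0593, 0.2007]
eef_rot: [3.139, 0.662, -3.059]
force: [0.2, 0.4, -0.5]
grip_width: 0.0924
grip_force: 0.0
```

```bash
python3 - <<'E'
from h import *
o=ctrl.get_obs(); print(o["ee_pos"],np.round(o["qpos"],3),o["grip_width"])
rel(W(-100,0,200),tilt(52)); rel(*G(80,53,52,-94)); rel(*G(79,53,52))
E
```

```text
[ 0.49477213 -0.05933491  0.20071689] [-0.329 -0.123  2.134  0.482  0.564 -2.319] 0.09237941441551432
shift [0.8, -0.3, 0.3] turn [-0.001, -0.002, -0.004]
shift [-50.8, -0.1, 132.9] turn [-0.001, -0.002, -0.004]
shift [-50.2, -0.0, 242.3] turn [-0.001, -0.002, -0.004]
```

q6 is at −2.32, near its limit; use the half-turned grasp instead.

>>> arm_command --plan '[[[0, 0, 0, 0, 0, 0.145, -1], [0, 0, 0, 0, 0, 0.29, -1], [0, 0, 0, 0, 0, 0.435, -1], [0, 0, 0, 0, 0, 0.58, -1], [0, 0, 0, 0, 0, 0.725, -1], [0, 0, 0, 0, 0, 0.87, -1], [0, 0, 0, 0, 0, 1.015, -1], [0, 0, 0, 0, 0, 1.16, -1], [0, 0, 0, 0, 0, 1.305, -1], [0, 0, 0, 0, 0, 1.45, -1], [0, 0, 0, 0, 0, 1.6, -1], [0, 0, 0, 0, 0, 1.6, -1]]]'

```text
time_s: 7.5
ee_pos: [0.4952, -0.059, 0.2014]
eef_rot: [2.479, -0.021, 1.631]
force: [-0.2, 0.8, 0.7]
grip_width: 0.0936
grip_force: 0.0
```

>>> arm_command --plan '[[[0, 0, 0, 0, 0, 0.145, -1], [0, 0, 0, 0, 0, 0.29, -1], [0, 0, 0, 0, 0, 0.435, -1], [0, 0, 0, 0, 0, 0.58, -1], [0, 0, 0, 0, 0, 0.725, -1], [0, 0, 0, 0, 0, 0.87, -1], [0, 0, 0, 0, 0, 1.015, -1], [0, 0, 0, 0, 0, 1.16, -1], [0, 0, 0, 0, 0, 1.305, -1], [0, 0, 0, 0, 0, 1.45, -1], [0, 0, 0, 0, 0, 1.54, -1], [0, 0, 0, 0, 0, 1.54, -1]]]'

```text
time_s: 8.7
ee_pos: [0.4951, -0.0592, 0.2014]
eef_rot: [3.138, -0.663, 0.092]
force: [0.5, 0.3, -0.3]
grip_width: 0.0942
grip_force: 0.0
```

```bash
cat >> h.py <<'E'
def tilt(a): a=np.deg2rad(a); return tool(-By,np.cos(a)*Bx-np.sin(a)*Bz)
E
python3 - <<'E'
from h import *
o=ctrl.get_obs(); print(o["ee_pos"],np.round(o["qpos"],3),o["grip_width"])
rel(*G(79,53,52,-94)); rel(*G(79,53,52))
E
```

```text
[ 0.49511977 -0.05919471  0.20140135] [-0.329 -0.124  2.134  0.484  0.564  0.814] 0.09416733204085216
shift [49.0, 0.6, 132.7] turn [0.0, -0.0, 0.004]
shift [49.0, 0.5, 242.7] turn [0.0, -0.0, 0.004]
```

Now staging: shift sideways and advance to ~110 mm short of the ball.

>>> arm_command --plan '[[[12, 0, 20, 0, 0, 0, -1], [24, 0, 45, 0, 0, 0, -1], [36, 0, 70, 0, 0, 0, -1], [49, 0, 95, 0, 0, 0, -1], [49, 0, 120, 0, 0, 0, -1], [49, 0, 133, 0, 0, 0, -1], [49, 0, 133, 0, 0, 0, -1], [49, 0, 133, 0, 0, 0, -1]]]'

```text
time_s: 9.5
ee_pos: [0.615, -0.0486, 0.127]
eef_rot: [3.138, -0.664, 0.094]
force: [0.1, 0.1, -0.6]
grip_width: 0.0938
grip_force: 0.0
```

```bash
python3 - <<'E'
from h import *
o=ctrl.get_obs(); print(o["ee_pos"],np.round(o["qpos"],3),o["force"])
rel(*G(79,53,52,-94)); rel(*G(79,53,52))
E
```

```text
[ 0.6149679  -0.04864915  0.1270415 ] [-0.221  0.261  1.923  0.547  0.367  0.804] [ 0.06170967  0.1135967  -0.55826086]
shift [0.0, 0.5, -0.0] turn [0.0, -0.001, 0.005]
shift [-0.0, 0.5, 110.0] turn [0.0, -0.001, 0.005]
```

>>> arm_command --plan '[[[0, 0, 20, 0, 0, 0, -1], [0, 0, 40, 0, 0, 0, -1], [0, 0, 60, 0, 0, 0, -1], [0, 0, 78, 0, 0, 0, -1], [0, 0, 92, 0, 0, 0, -1], [0, 0, 102, 0, 0, 0, -1], [0, 0, 109, 0, 0, 0, -1], [0, 0, 109, 0, 0, 0, -1], [0, 0, 109, 0, 0, 0, -1]]]'

```text
time_s: 10.4
ee_pos: [0.682, -0.0431, 0.0417]
eef_rot: [3.139, -0.665, 0.09]
force: [-0.6, -0.3, 0.7]
grip_width: 0.0936
grip_force: 0.0
```

```bash
python3 - <<'E'
from h import *
o=ctrl.get_obs(); print(o["ee_pos"],np.round(o["qpos"],3),o["force"])
rel(*G(79,53,52))
p,d=cams.camera("side"); cv2.imwrite("pics/s4.png",cv2.resize(p[120:260,210:390],None,fx=4,fy=4,interpolation=cv2.INTER_CUBIC))
E
```

```text
[ 0.68198099 -0.04309068  0.0417095 ] [-0.182  0.531  1.78   0.739  0.245  0.63 ] [-0.56606045 -0.33437252  0.67213903]
shift [-0.4, 0.2, 1.4] turn [0.001, -0.002, 0.002]
```

View pics/s4.png

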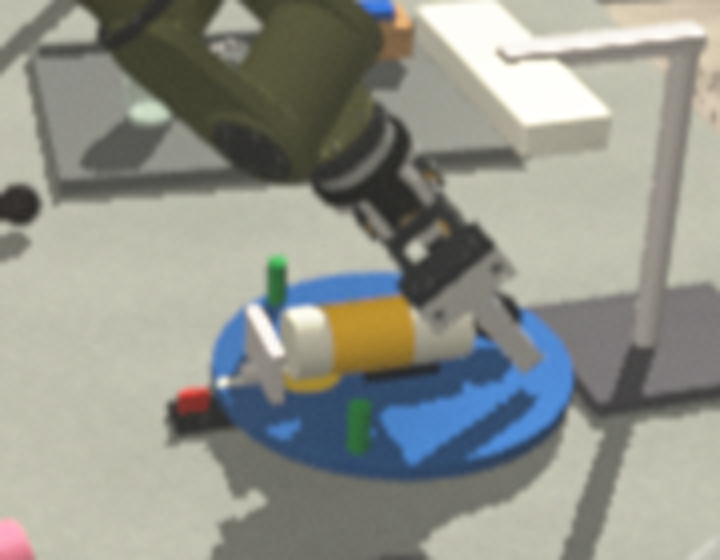

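Fingers straddle the ball (crop ~(505,310)), bottle undisturbed. Close with 10 N.

>>> arm_command --plan '[[[0, 0, 0, 0, 0, 0, 1], [0, 0, 0, 0, 0, 0, 1], [0, 0, 0, 0, 0, 0, 1], [0, 0, 0, 0, 0, 0, 1], [0, 0, 0, 0, 0, 0, 1], [0, 0, 0, 0, 0, 0, 1], [0, 0, 0, 0, 0, 0, 1]]]' --squeeze 10

```text
time_s: 11.15
ee_pos: [0.682, -0.043, 0.0411]
eef_rot: [3.14, -0.664, 0.09]
force: [-0.7, 0.2, -0.6]
grip_width: 0.0411
grip_force: 0.0
```

```bash
python3 - <<'E'
from h import *
o=ctrl.get_obs(); print(o["ee_pos"],np.round(o["qpos"],3),o["force"],o["grip_width"],o["grip_force"])
for x in (74,64): rel(*G(x,53,52))
look("t4")
E
```

```text
[ 0.68198    -0.04300801  0.04109898] [-0.182  0.532  1.78   0.74   0.245  0.63 ] [-0.74568265  0.24996156 -0.60950474] 0.04108890453815849 0.0
shift [-4.0, 0.3, -2.2] turn [0.0, -0.001, 0.002]
shift [-11.8, 0.3, -8.4] turn [0.0, -0.001, 0.002]
green [(21, [295.0, 181.4], [0.5455, -0.1543, 0.045]), (18, [235.7, 187.2], [0.5294, 0.0438, 0.045])]
red []
yellow []
post r 0.11411897300624467 base-ang deg -120.15035084915978 (index +-120)
post r 0.11471791490434263 base-ang deg 119.2718712080207 (index +-120)
```

Still closing; wait a little more.

>>> arm_command --plan '[[[0, 0, 0, 0, 0, 0, 1], [0, 0, 0, 0, 0, 0, 1], [0, 0, 0, 0, 0, 0, 1], [0, 0, 0, 0, 0, 0, 1]]]'

```text
time_s: 11.6
ee_pos: [0.682, -0.043, 0.0411]
eef_rot: [3.14, -0.664, 0.09]
force: [0.7, -0.5, -1.3]
grip_width: 0.0355
grip_force: 10.0
```

>>> arm_command --plan '[[[-1.6, 0, -1.2, 0, 0, 0, 1], [-3.2, 0, -2.5, 0, 0, 0, 1], [-4.7, 0, -3.7, 0, 0, 0, 1], [-6.3, 0, -4.9, 0, 0, 0, 1], [-7.9, 0, -6.2, 0, 0, 0, 1], [-9.0, 0, -7.0, 0, 0, 0, 1], [-9.5, 0, -7.4, 0, 0, 0, 1], [-9.5, 0, -7.4, 0, 0, 0, 1]]]'

```text
time_s: 12.4
ee_pos: [0.6699, -0.0441, 0.0411]
eef_rot: [3.14, -0.664, 0.09]
force: [-0.4, -0.4, 0.7]
grip_width: 0.0351
grip_force: 10.0
```

```bash
cat >> h.py <<'E'
def st():
    o=ctrl.get_obs(); f=np.array(o["force"]); w=np.array(o["ee_pos"])-A
    print("base mm",np.round([w@Bx*1000,w@By*1000,w[2]*1000],1),"F base",np.round([f@Bx,f@By,f[2]],2),"grip",round(o["grip_width"]*1000,1),o["grip_force"],"q",np.round(o["qpos"],2),"t",o["time_s"])
E
python3 - <<'E'
from h import *
st()
p,d=cams.camera("side"); cv2.imwrite("pics/s5.png",cv2.resize(p[170:250,250:350],None,fx=6,fy=6,interpolation=cv2.INTER_CUBIC))
i=cams.camera_info("side"); print([np.round(proj(i,W(-90+g,0,78)),1).tolist() for g in (0,5,10)])
E
```

```text
base mm [76.2  0.3 41.1] F base [-0.38 -0.33  0.67] grip 35.1 10.000100433826447 q [-0.19  0.51  1.81  0.79  0.24  0.58] t 12.4
[[277.3, 198.5], [279.0, 198.2], [280.8, 198.0]]
```

View pics/s5.png

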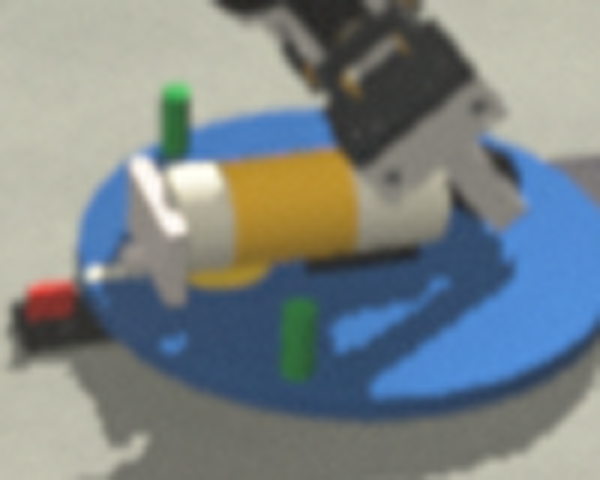

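The foot now almost touches the stop (crop ~(170,190)). Creep on until force shows.

>>> arm_command --plan '[[[-0.8, 0, -0.6, 0, 0, 0, 1], [-1.6, 0, -1.2, 0, 0, 0, 1], [-2.4, 0, -1.8, 0, 0, 0, 1], [-2.4, 0, -1.8, 0, 0, 0, 1]]]'

```text
time_s: 12.85
ee_pos: [0.6683, -0.0444, 0.0422]
eef_rot: [3.138, -0.667, 0.09]
force: [11.4, 2.1, -2.1]
grip_width: 0.0355
grip_force: 10.4
```

>>> arm_command --plan '[[[-0.8, 0, -0.6, 0, 0, 0, 1], [-1.6, 0, -1.2, 0, 0, 0, 1], [-1.6, 0, -1.2, 0, 0, 0, 1]]]'

```text
time_s: 13.15
ee_pos: [0.6671, -0.0446, 0.043]
eef_rot: [3.138, -0.669, 0.09]
force: [18.2, 2.7, -1.3]
grip_width: 0.0353
grip_force: 12.8
```

```bash
python3 - <<'E'
from h import *
st()
E
```

```text
base mm [73.4 -0.  43. ] F base [18.4   1.14 -1.26] grip 35.3 12.801644783467054 q [-0.19  0.5   1.82  0.81  0.23  0.55] t 13.15
```

Butted (18 N). Relax the pull, then compute the tipping arc.

>>> arm_command --plan '[[[1.6, 0, 1.2, 0, 0, 0, 1], [2.8, 0, 2.1, 0, 0, 0, 1], [2.8, 0, 2.1, 0, 0, 0, 1], [2.8, 0, 2.1, 0, 0, 0, 1]]]' --squeeze 9

```text
time_s: 13.55
ee_pos: [0.6684, -0.0442, 0.0409]
eef_rot: [3.14, -0.664, 0.09]
force: [-0.3, 0.7, 0.2]
grip_width: 0.0353
grip_force: 11.8
```

```bash
cat >> h.py <<'E'
def ball(th,m):
    s,c=np.sin(th),np.cos(th); b=(40*s/c if 50*c>40 else 50*s)+m
    return -90+b-25*s+156*c, 28+25*c+156*s
def lift(ths,m,off,R0=None):
    o=ctrl.get_obs(); R0=R.from_euler("xyz",o["eef_rot"]); p0=np.array(o["ee_pos"]); out=[]
    for t in ths:
        a=max(52-.2*t,43); x,z=ball(np.deg2rad(t),m); p,Rm=G(x,z,a,off)
        sh=R0.inv().apply(p-p0)*1000; tu=(R0.inv()*R.from_matrix(Rm)).as_rotvec()
        print(t,np.round([x,z]),"row",np.round(sh,1).tolist(),np.round(tu,3).tolist())
E
python3 - <<'E'
from h import *
st(); look("t5"); lift(range(0,31,3),1.5,12.5)
E
```

```text
base mm [74.7  0.3 40.9] F base [-0.19  0.69  0.25] grip 35.3 11.761095682159066 q [-0.19  0.51  1.82  0.79  0.24  0.57] t 13.55
green [(21, [295.1, 181.5], [0.545, -0.1546, 0.045]), (18, [235.7, 187.2], [0.5294, 0.0438, 0.045])]
red []
yellow []
post r 0.11460349034824373 base-ang deg -120.31288380187412 (index +-120)
post r 0.11471791490434263 base-ang deg 119.2718712080207 (index +-120)
0 [68. 53.] row [1.8, 0.3, -1.4] [0.0, -0.001, 0.002]
3 [68. 61.] row [7.4, 0.3, -7.5] [0.0, 0.01, 0.002]
6 [68. 69.] row [12.6, 0.3, -13.7] [0.0, 0.02, 0.002]
9 [68. 77.] row [17.4, 0.3, -20.1] [0.0, 0.031, 0.002]
12 [67. 85.] row [21.9, 0.4, -26.6] [0.0, 0.041, 0.002]
15 [66. 93.] row [26.0, 0.4, -33.2] [0.0, 0.052, 0.002]
18 [ 65. 100.] row [29.7, 0.4, -39.9] [0.0, 0.062, 0.002]
21 [ 64. 107.] row [33.0, 0.4, -46.6] [0.0, 0.072, 0.002]
24 [ 62. 114.] row [36.0, 0.4, -53.4] [0.0, 0.083, 0.002]
27 [ 60. 121.] row [38.7, 0.4, -60.0] [0.0, 0.093, 0.002]
30 [ 57. 128.] row [41.0, 0.4, -66.7] [0.0, 0.104, 0.002]
```

>>> arm_command --plan '[[[3, 0, -2, 0, 0.003, 0, 1], [7.4, 0, -5.5, 0, 0.01, 0, 1], [10, 0, -8.6, 0, 0.015, 0, 1], [12.6, 0, -11.7, 0, 0.02, 0, 1], [15, 0, -15, 0, 0.026, 0, 1], [17.4, 0, -18.1, 0, 0.031, 0, 1], [21.9, 0, -24.6, 0, 0.041, 0, 1], [26, 0, -31.2, 0, 0.052, 0, 1], [29.7, 0, -37.9, 0, 0.062, 0, 1], [33, 0, -44.6, 0, 0.072, 0, 1], [33, 0, -44.6, 0, 0.072, 0, 1]]]' --squeeze 9

```text
time_s: 14.7
ee_pos: [0.6673, -0.0444, 0.0981]
eef_rot: [3.139, -0.739, 0.09]
force: [1.7, 0.7, -0.6]
grip_width: 0.0351
grip_force: 9.0
```

```bash
python3 - <<'E'
from h import *
st(); look("t6"); lift([21]+list(range(24,61,3)),2,14.5)
p,d=cams.camera("side"); cv2.imwrite("pics/s6.png",cv2.resize(p[120:250,240:370],None,fx=4.5,fy=4.5,interpolation=cv2.INTER_CUBIC))
E
```

```text
base mm [73.6  0.1 98.1] F base [ 1.75  0.53 -0.59] grip 35.1 8.999858647584915 q [-0.2   0.4   1.85  0.84  0.26  0.53] t 14.7
green [(22, [295.0, 181.5], [0.5451, -0.1543, 0.045]), (18, [235.7, 187.2], [0.5294, 0.0438, 0.045])]
red []
yellow []
post r 0.11428954457867087 base-ang deg -120.33186868916104 (index +-120)
post r 0.11471791490434263 base-ang deg 119.2718712080207 (index +-120)
21 [ 64. 107.] row [-0.6, 0.2, 0.9] [0.001, -0.002, 0.002]
24 [ 62. 114.] row [2.9, 0.2, -5.6] [0.001, 0.009, 0.002]
27 [ 60. 121.] row [6.0, 0.2, -12.1] [0.001, 0.019, 0.002]
30 [ 58. 128.] row [8.9, 0.2, -18.5] [0.001, 0.03, 0.002]
33 [ 55. 134.] row [11.4, 0.2, -24.8] [0.001, 0.04, 0.002]
36 [ 53. 140.] row [13.6, 0.2, -31.0] [0.001, 0.051, 0.002]
39 [ 49. 146.] row [14.9, 0.2, -37.7] [0.001, 0.061, 0.002]
42 [ 45. 151.] row [15.5, 0.2, -44.5] [0.001, 0.072, 0.002]
45 [ 40. 156.] row [15.6, 0.2, -51.4] [0.001, 0.082, 0.002]
48 [ 35. 161.] row [15.0, 0.2, -58.2] [0.001, 0.082, 0.002]
51 [ 30. 165.] row [14.0, 0.2, -65.0] [0.001, 0.082, 0.002]
54 [ 24. 169.] row [12.4, 0.2, -71.8] [0.001, 0.082, 0.002]
57 [ 18. 172.] row [10.4, 0.2, -78.4] [0.001, 0.082, 0.002]
60 [ 12. 176.] row [7.8, 0.2, -85.0] [0.001, 0.082, 0.002]
```

View pics/s6.png

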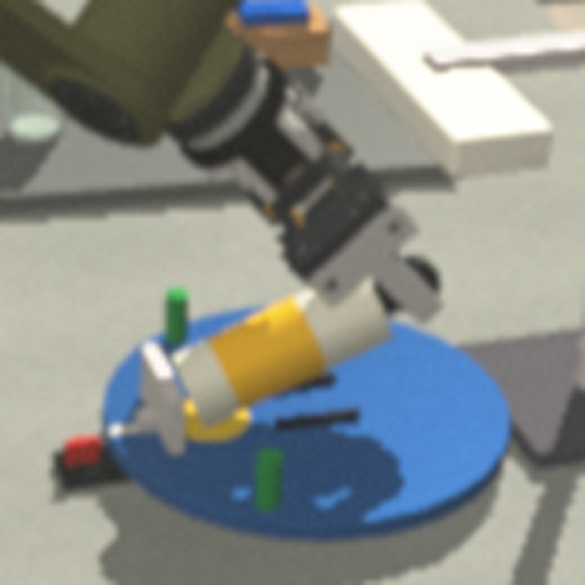

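Bottle tipped ~21°, foot down at the stop, swivelling well, lamp clear. Continue.

>>> arm_command --plan '[[[2.9, 0, -5.6, 0, 0.009, 0, 1], [6, 0, -12, 0, 0.019, 0, 1], [8.9, 0, -18.5, 0, 0.03, 0, 1], [11.4, 0, -24.8, 0, 0.04, 0, 1], [13.6, 0, -31, 0, 0.051, 0, 1], [14.9, 0, -37.7, 0, 0.061, 0, 1], [15.5, 0, -44.5, 0, 0.072, 0, 1], [15.6, 0, -51.4, 0, 0.082, 0, 1], [15, 0, -58.2, 0, 0.082, 0, 1], [15, 0, -58.2, 0, 0.082, 0, 1]]]'

```text
time_s: 15.8
ee_pos: [0.6389, -0.0468, 0.1506]
eef_rot: [3.139, -0.819, 0.09]
force: [-0.3, 0.1, -1.4]
grip_width: 0.0354
grip_force: 9.0
```

```bash
python3 - <<'E'
from h import *
st(); look("t7"); lift(list(range(48,91,3)),2,14.5)
E
```

```text
base mm [ 45.1   0.3 150.6] F base [-0.25  0.15 -1.41] grip 35.4 8.999933302402496 q [-0.23  0.26  1.94  1.    0.27  0.37] t 15.8
green [(18, [235.7, 187.2], [0.5294, 0.0438, 0.045])]
red []
yellow []
post r 0.11471791490434263 base-ang deg 119.2718712080207 (index +-120)
48 [ 35. 161.] row [0.5, 0.3, -0.1] [0.0, 0.001, 0.002]
51 [ 30. 165.] row [-0.0, 0.3, -7.0] [0.0, 0.001, 0.002]
54 [ 24. 169.] row [-1.0, 0.3, -13.8] [0.0, 0.001, 0.002]
57 [ 18. 172.] row [-2.5, 0.3, -20.6] [0.0, 0.001, 0.002]
60 [ 12. 176.] row [-4.5, 0.3, -27.4] [0.0, 0.001, 0.002]
63 [  5. 178.] row [-7.0, 0.3, -34.0] [0.0, 0.001, 0.002]
66 [ -2. 181.] row [-9.9, 0.3, -40.6] [0.0, 0.001, 0.002]
69 [ -9. 183.] row [-13.3, 0.3, -47.0] [0.0, 0.001, 0.002]
72 [-16. 184.] row [-17.2, 0.3, -53.4] [0.0, 0.001, 0.002]
75 [-23. 185.] row [-21.5, 0.2, -59.5] [0.0, 0.001, 0.002]
78 [-31. 186.] row [-26.3, 0.2, -65.6] [0.0, 0.001, 0.002]
81 [-39. 186.] row [-31.5, 0.2, -71.4] [0.0, 0.001, 0.002]
84 [-47. 186.] row [-37.0, 0.2, -77.0] [0.0, 0.001, 0.002]
87 [-55. 185.] row [-43.0, 0.2, -82.4] [0.0, 0.001, 0.002]
90 [-63. 184.] row [-49.4, 0.2, -87.6] [0.0, 0.001, 0.002]
```

>>> arm_command --plan '[[[0, 0, -7, 0, 0, 0, 1], [-1, 0, -13.8, 0, 0, 0, 1], [-2.5, 0, -20.6, 0, 0, 0, 1], [-4.5, 0, -27.4, 0, 0, 0, 1], [-7, 0, -34, 0, 0, 0, 1], [-9.9, 0, -40.6, 0, 0, 0, 1], [-13.3, 0, -47, 0, 0, 0, 1], [-17.2, 0, -53.4, 0, 0, 0, 1], [-21.5, 0, -59.5, 0, 0, 0, 1], [-21.5, 0, -59.5, 0, 0, 0, 1]]]'

```text
time_s: 16.85
ee_pos: [0.5807, -0.0519, 0.1752]
eef_rot: [3.139, -0.819, 0.09]
force: [-0.1, 0.4, 1.9]
grip_width: 0.035
grip_force: 9.0
```

```bash
python3 - <<'E'
from h import *
st(); look("t8"); lift(list(range(75,91,3)),2,14.5)
E
```

```text
base mm [-13.3   0.2 175.2] F base [-0.02  0.44  1.89] grip 35.0 9.000119268894196 q [-0.27  0.09  2.07  0.95  0.32  0.4 ] t 16.85
green [(17, [235.6, 187.1], [0.5295, 0.0443, 0.045])]
red []
yellow [(32, [268.0, 186.6], [0.5269, -0.063, 0.07])]
post r 0.11507536660814946 base-ang deg 119.0905376507989 (index +-120)
75 [-23. 185.] row [0.2, 0.2, -0.1] [0.001, 0.001, 0.002]
78 [-31. 186.] row [-4.6, 0.2, -6.1] [0.001, 0.001, 0.002]
81 [-39. 186.] row [-9.8, 0.2, -11.9] [0.001, 0.001, 0.002]
84 [-47. 186.] row [-15.3, 0.2, -17.5] [0.001, 0.001, 0.002]
87 [-55. 185.] row [-21.3, 0.2, -22.9] [0.001, 0.001, 0.002]
90 [-63. 184.] row [-27.7, 0.2, -28.1] [0.001, 0.001, 0.002]
```

>>> arm_command --plan '[[[-2.3, 0, -3, 0, 0, 0, 1], [-4.6, 0, -6.1, 0, 0, 0, 1], [-7.2, 0, -9, 0, 0, 0, 1], [-9.8, 0, -11.9, 0, 0, 0, 1], [-12.5, 0, -14.7, 0, 0, 0, 1], [-15.3, 0, -17.5, 0, 0, 0, 1], [-18.3, 0, -20.2, 0, 0, 0, 1], [-21.3, 0, -22.9, 0, 0, 0, 1], [-24.5, 0, -25.5, 0, 0, 0, 1], [-27.2, 0, -27.7, 0, 0, 0, 1], [-27.2, 0, -27.7, 0, 0, 0, 1], [-27.2, 0, -27.7, 0, 0, 0, 1]]]'

```text
time_s: 18.1
ee_pos: [0.5425, -0.0552, 0.1737]
eef_rot: [3.139, -0.818, 0.09]
force: [-1.5, -0.2, 3.7]
grip_width: 0.0353
grip_force: 9.0
```

```bash
python3 - <<'E'
from h import *
st(); p,d,i=look("t9")
p,d=cams.camera("side"); np.savez("/tmp/s9.npz",p=p,d=d); cv2.imwrite("pics/s9.png",cv2.resize(p[120:250,230:360],None,fx=4.5,fy=4.5,interpolation=cv2.INTER_CUBIC))
E
```

```text
base mm [-51.7   0.3 173.7] F base [-1.56 -0.08  3.71] grip 35.3 9.000290036201477 q [-0.31  0.01  2.16  0.99  0.34  0.32] t 18.1
green [(21, [295.0, 181.4], [0.5455, -0.1543, 0.045]), (18, [235.7, 187.2], [0.5294, 0.0438, 0.045])]
red []
yellow [(15, [268.7, 191.5], [0.5106, -0.0652, 0.07]), (6, [280.5, 200.0], [0.4821, -0.1033, 0.07])]
post r 0.11411897300624467 base-ang deg -120.15035084915978 (index +-120)
post r 0.11471791490434263 base-ang deg 119.2718712080207 (index +-120)
```

View pics/s9.png

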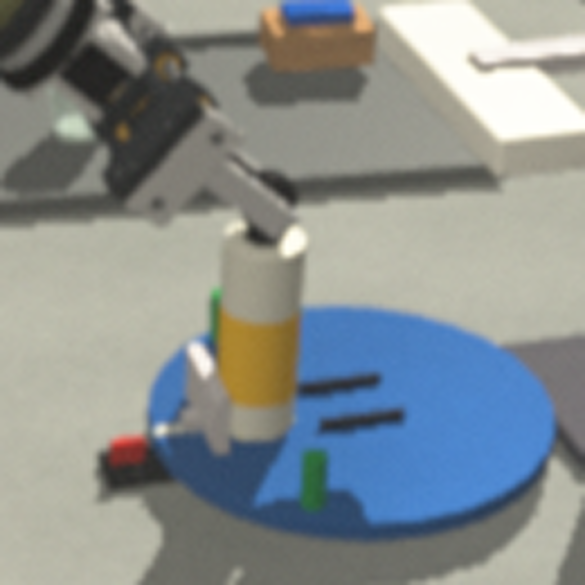

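Bottle looks upright at the stop (crop axis ~(262,240)–(260,430)). Check the lean numerically against a projected vertical.

```bash
cat >> h.py <<'E'
def lean(p,i,mx=-63):
    # row-wise centre of the bottle's yellow band and white body vs projections
    hsv=cv2.cvtColor(p,cv2.COLOR_BGR2HSV)
    m=cv2.inRange(hsv,np.array([15,120,80]),np.array([32,255,255]))
    m[:,:270]=0; m[:,310:]=0; m[:185]=0; m[:172]=0
    rows=[(v,np.nonzero(m[v])[0]) for v in range(186,216)]
    rows=[(v,u.min(),u.max(),(u.min()+u.max())/2) for v,u in rows if len(u)>12]
    a=np.array(rows,float); k=np.polyfit(a[:,0],a[:,3],1)
    q0,q1=proj(i,W(mx,0,60)),proj(i,W(mx,0,130))
    print("band rows",a[0,0],a[-1,0],"du/dv band",k[0],"vertical",(q1[0]-q0[0])/(q1[1]-q0[1]),"lean deg",np.degrees(k[0]-(q1[0]-q0[0])/(q1[1]-q0[1])))
    vm=a[:,0].mean(); print("centre",vm,np.polyval(k,vm),"expected vertical",q0,q1)
E
python3 - <<'E'
from h import *
z=np.load("/tmp/s9.npz"); i=cams.camera_info("side"); lean(z["p"],i)
for v in (175,180,190,200,205,210): 
    g=z["p"][v,270:305].astype(int).sum(1); print(v,g.tolist())
E
```

```text
band rows 192.0 208.0 du/dv band 0.023284313725491897 vertical -0.031407391533222556 lean deg 3.1336038856977884
centre 200.0 286.7058823529411 expected vertical (np.float64(286.4338823591127), np.float64(202.71505424082224)) (np.float64(287.1195544610945), np.float64(180.88350222363337))
175 [528, 529, 527, 529, 526, 524, 526, 526, 511, 473, 449, 457, 463, 470, 468, 449, 430, 409, 401, 402, 404, 453, 609, 739, 745, 725, 677, 568, 526, 536, 541, 541, 544, 548, 551]
180 [534, 532, 540, 533, 534, 536, 539, 544, 516, 461, 437, 445, 458, 457, 458, 446, 451, 441, 440, 429, 422, 404, 396, 382, 363, 351, 358, 444, 533, 557, 549, 553, 549, 547, 552]
190 [546, 545, 539, 543, 544, 524, 430, 284, 269, 329, 370, 409, 424, 435, 437, 445, 442, 437, 429, 415, 404, 393, 376, 355, 332, 309, 329, 375, 382, 380, 383, 387, 391, 387, 386]
200 [373, 389, 461, 628, 724, 736, 702, 479, 332, 336, 350, 354, 355, 353, 348, 342, 337, 330, 319, 320, 307, 297, 290, 271, 274, 307, 350, 377, 383, 387, 379, 380, 389, 389, 389]
205 [380, 387, 394, 392, 398, 408, 424, 435, 423, 396, 360, 354, 345, 346, 344, 343, 333, 328, 323, 309, 300, 298, 279, 275, 272, 280, 261, 234, 218, 209, 203, 192, 180, 172, 156]
210 [292, 326, 376, 399, 396, 390, 395, 399, 395, 386, 381, 399, 423, 417, 409, 391, 384, 376, 368, 356, 352, 342, 331, 335, 347, 376, 384, 382, 386, 383, 391, 385, 386, 388, 392]
```

>>> arm_command --plan '[[[-0.7, 0, -0.7, 0, 0, 0, 1], [-1.4, 0, -1.5, 0, 0, 0, 1], [-2, 0, -2.2, 0, 0, 0, 1], [-2, 0, -2.2, 0, 0, 0, 1]]]'

```text
time_s: 18.6
ee_pos: [0.5393, -0.0554, 0.1734]
eef_rot: [3.14, -0.818, 0.09]
force: [-0.8, -0.0, -0.6]
grip_width: 0.0353
grip_force: 9.0
```

```bash
python3 - <<'E'
from h import *
st(); p,d=cams.camera("side"); i=cams.camera_info("side"); np.savez("/tmp/s10.npz",p=p,d=d)
E
```

```text
base mm [-54.9   0.4 173.4] F base [-0.8   0.04 -0.58] grip 35.3 8.99997889995575 q [-0.31  0.01  2.17  1.    0.35  0.32] t 18.6
```

Force vanished — foot is flat. Release and back out.

>>> arm_command --plan '[[[0, 0, 0, 0, 0, 0, -1], [0, 0, 0, 0, 0, 0, -1], [0, 0, 0, 0, 0, 0, -1], [0, 0, 0, 0, 0, 0, -1], [0, 0, 0, 0, 0, 0, -1], [0, 0, 0, 0, 0, 0, -1], [0, 0, 0, 0, 0, 0, -1], [0, 0, 0, 0, 0, 0, -1]]]'

```text
time_s: 19.45
ee_pos: [0.5396, -0.0555, 0.1738]
eef_rot: [3.139, -0.818, 0.09]
force: [0.3, 0.1, -0.5]
grip_width: 0.0929
grip_force: 0.0
```

>>> arm_command --plan '[[[0, 0, -10, 0, 0, 0, -1], [0, 0, -25, 0, 0, 0, -1], [0, 0, -45, 0, 0, 0, -1], [0, 0, -70, 0, 0, 0, -1], [0, 0, -100, 0, 0, 0, -1], [0, 0, -120, 0, 0, 0, -1], [0, 0, -120, 0, 0, 0, -1], [0, 0, -120, 0, 0, 0, -1]]]'

```text
time_s: 20.25
ee_pos: [0.4526, -0.0632, 0.2557]
eef_rot: [3.139, -0.819, 0.09]
force: [-0.2, 0.8, 0.1]
grip_width: 0.0938
grip_force: 0.0
```

```bash
python3 - <<'E'
from h import *
st(); look("t11"); p,d=cams.camera("side"); i=cams.camera_info("side"); np.savez("/tmp/s11.npz",p=p,d=d)
lean(p,i)
g=p.astype(int)
for x in (-65,-60): print(x,[np.round(proj(i,W(x,0,z)),1).tolist() for z in (28,158,184)])
cv2.imwrite("pics/s11.png",cv2.resize(p[120:250,230:360],None,fx=4.5,fy=4.5,interpolation=cv2.INTER_CUBIC))
E
```

```text
base mm [-1.419e+02  2.000e-01  2.557e+02] F base [-0.16  0.78  0.06] grip 93.8 0.0 q [-0.44 -0.35  2.24  0.68  0.62  0.6 ] t 20.25
green [(21, [295.0, 181.4], [0.5455, -0.1543, 0.045]), (18, [235.7, 187.2], [0.5294, 0.0438, 0.045])]
red [(18, [268.2, 211.6], [0.4472, -0.0634, 0.024])]
yellow [(15, [260.3, 189.9], [0.5163, -0.0377, 0.07]), (6, [266.0, 192.5], [0.5076, -0.0562, 0.07])]
post r 0.11411897300624467 base-ang deg -120.15035084915978 (index +-120)
post r 0.11471791490434263 base-ang deg 119.2718712080207 (index +-120)
band rows 192.0 208.0 du/dv band 0.08333333333333355 vertical -0.031407391533222556 lean deg 6.574159273125441
centre 200.0 286.3529411764705 expected vertical (np.float64(286.4338823591127), np.float64(202.71505424082224)) (np.float64(287.1195544610945), np.float64(180.88350222363337))
-65 [[285.5, 212.4], [286.7, 171.9], [287.0, 163.3]]
-60 [[287.1, 212.2], [288.5, 171.7], [288.7, 163.1]]
```

View pics/s11.png

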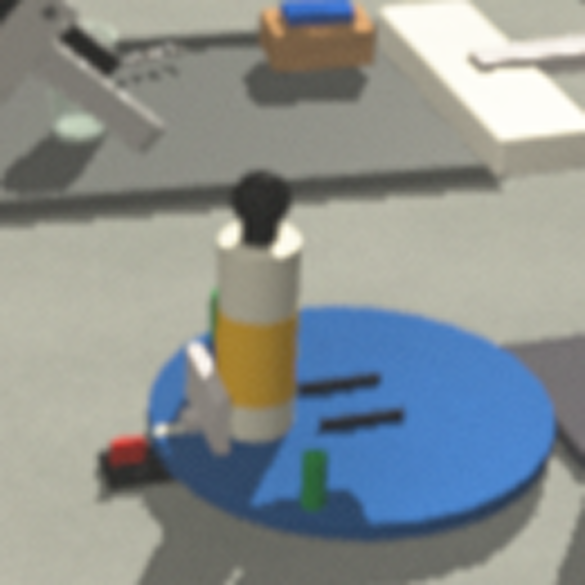

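The bottle stands free and upright, about 2 mm from the stop. The mark is at the pointer to within 1 mm and the gripper is clear, so I am handing in.

```bash
python3 -c "
from station import ctrl
print(ctrl.hand_in())"
```

```text
the job is handed in; nothing more can be done
None
```

The job is handed in with no verdict returned: by my own measurements the mark is within about 1 mm of the pointer, the bottle was butted against the stop and now stands free and upright about 2 mm from it, and I kept clear of the lamp and bystanders.

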